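Latch the tow hook onto the hitch pin

TASK

Pick up the tow hook that has the sprung latch, lay it flat on the steel hitch plate and push its mouth onto the pin until the latch flips shut behind the pin. Then tug it back firmly (10 to 15 N), so that the pin pulls against the shut latch for a moment, and let go with the hook lying flat on the plate, still caught. Never put more than 20 N on the pin, and leave everything else on the table where it is.

Things in the scene. Friction and masses are not known exactly. Their poses are not given: they have to be found in the camera images.
- hitch: Fixed steel hitch plate, 10 mm thick, top at z = 10 mm, carrying the pin. Origin on the table under the middle of the pin's slot. x points away from the robot to a 30 mm high flange 60 mm beyond it; the plate begins 130 mm before it and is 70 mm wide either side. The hook, facing along this x, is pushed onto the pin along this x.
- pin: Slot in the hitch plate in which the upright steel pin is clamped fast (it does not move). Origin and axes as the hitch plate: the middle of the slot. The pin stands up to 6 mm before or beyond it along x, not measured, always at y = 0: find it by feel. Pin 16 mm in diameter from z = 10 mm to a round head, 26 mm in diameter, at z = 32 to 39 mm; the hook must slide on from the side beneath the head.
- pin_mid (a point): Middle of the slot, 8 mm above the plate's top (mid-thickness of a hook lying on the plate); the pin's axis is up to 6 mm from it along x. Axes as the hitch plate.
- hook_grip (a point): Centre of the grip lug of the latched tow hook (dark steel, about 0.5 kg, 16 mm thick, 175 mm long, lying flat on the table). The lug stands up on the shank: 50 mm along x, 24 mm across y, top 46 mm and this point 23 mm above the hook's underside. Grip it from above on its y sides. x points to the mouth, z up; the tail ends 66 mm behind, the lips 109 mm ahead.
- hook_bowl (a point): Tow hook: where the pin's axis lies with the pin home in the bowl; 57 mm ahead (x) of hook_grip, 8 mm above the underside, same axes. Throat 18 mm wide, centred on this x axis, open to +x; lips flare it to about 36 mm between x = 34 and 50 mm. The bowl's back wall stops the pin's axis at x = -1 mm; pulled back, the shut latch stops it at about x = 14 mm.
- latch_tip (a point): Tip of the tow hook's latch, a steel finger 5 mm thick and 17 mm long across the throat, pivoted in the right (-y) jaw 24.5 mm ahead of hook_bowl. Only this hook has one. The pin meets it from outside with its axis 35 mm ahead of hook_bowl.
- latch (a joint): Latch angle: 0 = shut across the throat, 1.5 = folded fully inward. A spring shuts it in about 0.2 s; it cannot open outward. Folding it with the pin takes some 3 to 9 N. It clears the pin and flips shut only when the pin's axis is within about 2.5 mm of hook_bowl along x: push right home.
- plain_hook: Another tow hook without a latch, else nearly the same; bystander, lying on the other side of the table. The two may lie either way round.
- bottle: Green glass bottle, 72 mm across, 240 mm tall; bystander.
- jar: Screw-top glass jar, 70 mm across, 85 mm tall; bystander.
- wrench: Steel wrench lying on the table; bystander.
- weight: Small brass weight, 48 mm across, 56 mm tall; bystander.
- mug: White mug, 80 mm across, 85 mm tall; bystander.
Things that resemble listed ones, but are neither listed nor needed, are in the scene too. Leave any green look-alike of the hitch alone.

How it is judged:
By the outcome, as a careful person would: the job done as asked, in the order asked, and still so for the second after the job is handed in, with the robot touching nothing.
It also fails if it takes over 69 s, if anything falls off the work surface, if the arm or the gripper's body presses on something with over 40 N, if the wrist force passes 120 N, or if a joint passes its speed limit or range.

ROBOT

A 7-joint arm with a two-finger parallel gripper is mounted at the origin on the work surface. World frame = base frame: x ahead of the robot, y to its left, z up, the work surface at z = 0. Lengths are in mm, angles in rad, forces in N, time in s.
With the tool pointing down it reaches from about 425 to 825 mm from the base axis. Payload 3.6 kg.
Tool frame: the origin (TCP) lies on the mounting face of the last link; the fingertips stand 186 mm ahead of it and the grasp point (between the pads) lies 167 mm ahead of it (r.finger_overhang is the z of the fingertips in the tool frame, in mm); z points along the fingers, y is the line along which they close (so a half turn about z gives the same grasp; the last joint's range is limited). The gripper opens to 93 mm and grips with 3 to 60 N. Pads are 15 mm wide; open, the fingers measure 128 mm over their backs; the gripper's body (75 mm by 188 mm) begins 65 mm behind the grasp point.
Start: joints at [-0.026, 0.615, -0.013, 1.423, 0.008, 1.103, -0.04], TCP at [649.981, 0.017, 404.74] pointing down, gripper open.
Joint ranges: [-3.12, 3.12], [-0.3, 2.06], [-1.34, 1.32], [0.26, 2.42], [-1.36, 4.5], [0.01, 1.98], [-2.84, 2.84]. Speed limits (rad/s): [2.79, 2.79, 3.14, 3.14, 3.14, 3.14, 3.14].

INTERFACE

Orientations are given as a 3x3 rotation matrix whose columns are the frame's x, y, z axes.
In Python, from cell import get_obs, vision, r, spotter gives the robot as it stands. The module is installed in compiled form; this text tells all that it offers.
- The arm moves only by the tool servo_tool, never from a script. Its argument "targets" is a list that holds one entry, the list of rows, each a list of 6 numbers: the shift along the world's x, y, z in units of 50 mm (1.0 is 50 mm), then the turn, a rotation vector about the world's x, y, z in units of 8 degrees (1.0 is 8 degrees). A call has 1 to 10 rows; each row shifts and turns the commanded pose from where the row before left it; what a row does not reach is not made up. A row lasts 1/8 s, in which the tool goes at most 62.5 mm and 10.7 degrees, less where a joint would pass 70% of its speed; a pose out of reach is approached as far as the arm can. A call is refused whole if a number of a shift passes 1 or a number of a turn 1, either way. A call with a gripper value outside its range is refused whole. "grip" is the finger opening in mm, from 0 to 93, set as the call begins (left out, the last holds). The fingers move at their own pace and stop on an object; "squeeze" is the grip in N (left out, the last holds). Time passes only in rows, so rows that do not move let the fingers close. It gives the time, the measured TCP pose, the force, the opening and the grip force at its end, in the units of the state.
- get_obs(): the state, without advancing time (a new reading comes with each control period).
- vision.grab_frame(name): name is "scene" or "side" or "wrist"; returns a dict with "img" (400x640x3 uint8, blue, green, red), "z_map" (400x640 float32, mm along the optical axis (not along the pixel's ray), 0 where there is no reading), "fx", "fy", "cx", "cy" (pixels), "R" (3x3) and "t" (3): a world point X has camera coordinates R X + t; the wrist camera has in their place "tool_from_camera" (4x4, takes a point from camera to tool coordinates, whose origin is the TCP and whose axes are the flange's). Camera axes: x right, y down, z forward; pixel columns grow to the right and rows downward; lengths in mm; the calibration is good to about 2 mm. A picture is of the moment at which its call begins: read the wrist's pose just before it.
- r.close_job(): hands the job in; it is judged then, once.
Trained networks look in a picture, given as the dict that the camera call returned (one of the last four; its "shot" number tells which), for a name from the list of things; names that differ only in an ending like _2 or _b are one class to them, and where a whole thing is asked for, a point or a joint stands for the part that bears it (a point fixed in the world has none). Each returns a list of dicts, best first, with "confidence" (0 to 1); they miss things now and then, are a little off and sometimes report something else, mostly with a low value. They report only what shows in the picture. A call takes as long as a camera call. They do not tell look-alikes from the thing itself.
- spotter.find_in(query, picture): "extent" ([left, top, width, height] in pixels, round what is visible of it).
The state is a dict: "clock": time; "joint_positions": joint angles; "joint_vel": joint speeds; "tau": joint torques, N m; "tool_pos": TCP position; "tool_rot": TCP orientation; "contact_force": force on the tool from outside, world axes, zero at the start; "ft_torque": the same for the moment, N m; "finger_gap": finger opening in mm; "gripper_force": force on a finger pad.
Only numpy, scipy, OpenCV 4.12 (cv2) and the standard library are available. Lean on these libraries where they do the work, as an engineer would, in place of code of your own. Each camera call takes 0.05 s, during which the arm holds its last target. There are 200 camera calls.

## Working session

There is one attempt and no reset: what is moved stays moved. The work goes in short steps, Python scripts to look and compute and a tool call to move; the robot and the scene stay as the last step left them, time stands still between calls to the robot, and variables do not carry over. Pictures are saved under pics/ and viewed, at most 10 in all, crops included, and the job is handed in when it is done.

Besides the shell and the picture viewer there is one more tool, called after "Call:" by a JSON object that holds its "op" and its "data". servo_tool: Moves the arm, as the interface text tells. Its arguments: {"type":"object","properties":{"targets":{"type":"array","items":{"type":"array","items":{"type":"array","items":{"type":"number"}}}},"grip":{"type":"number"},"squeeze":{"type":"number"}},"required":["targets"]}

```bash
mkdir -p pics; cat > h.py <<'E'
import numpy as np,cv2
from cell import get_obs,vision,r,spotter
def pts(f,T=None):
    z=f["z_map"];v,u=np.mgrid[:400,:640]
    P=np.stack([(u-f["cx"])/f["fx"]*z,(v-f["cy"])/f["fy"]*z,z],-1)
    if T is not None: return P@T[:3,:3].T+T[:3,3]
    return (P-f["t"])@f["R"]
def wristT(o,f):
    A=np.eye(4);A[:3,:3]=np.array(o["tool_rot"]);A[:3,3]=o["tool_pos"];return A@np.array(f["tool_from_camera"])
E
cat > a.py <<'E'
from h import *
o=get_obs();print(o["clock"],o["contact_force"],np.round(o["tool_rot"],3).tolist())
for n in ["scene","wrist"]:
    f=vision.grab_frame(n);cv2.imwrite(f"pics/{n}0.png",f["img"])
    P=pts(f,wristT(o,f) if n=="wrist" else None);np.save(n+"0.npy",P)
    for q in ["hitch","pin","hook_grip","latch_tip","plain_hook","bottle","jar","wrench","weight","mug"]:
        for d in spotter.find_in(q,f)[:3]:
            e=d["extent"];c=(int(e[1]+e[3]/2),int(e[0]+e[2]/2));print(n,q,round(d["confidence"],2),np.round(e).tolist(),np.round(P[min(c[0],399),min(c[1],639)]).tolist())
E
python3 a.py
```

```text
0.0 [ 0.3088691   0.5424046  -0.97727056] [[-0.0, 1.0, -0.003], [1.0, 0.0, -0.0], [-0.0, -0.003, -1.0]]
scene hitch 0.8 [287.0, 172.0, 77.0, 66.0] [613.0, -1.0, 12.0]
scene hitch 0.55 [180.0, 172.0, 80.0, 65.0] [813.0, -221.0, 37.0]
scene hook_grip 0.6 [406.0, 205.0, 56.0, 37.0] [485.0, 278.0, 15.0]
scene latch_tip 0.65 [380.0, 239.0, 28.0, 41.0] [686.0, 271.0, 84.0]
scene plain_hook 0.67 [256.0, 124.0, 52.0, 32.0] [739.0, -18.0, 344.0]
scene bottle 0.85 [194.0, 86.0, 34.0, 72.0] [663.0, -393.0, 142.0]
scene jar 0.97 [378.0, 237.0, 34.0, 43.0] [680.0, 270.0, 85.0]
scene jar 0.2 [196.0, 86.0, 31.0, 72.0] [658.0, -390.0, 143.0]
scene wrench 0.79 [227.0, 108.0, 45.0, 28.0] [491.0, -431.0, 3.0]
scene weight 0.64 [342.0, 258.0, 18.0, 25.0] [754.0, 192.0, 39.0]
scene weight 0.62 [407.0, 205.0, 57.0, 38.0] [482.0, 280.0, 15.0]
scene mug 0.86 [447.0, 252.0, 50.0, 41.0] [548.0, 427.0, 4.0]
wrist hitch 0.7 [189.0, 121.0, 183.0, 125.0] [601.0, -6.0, 10.0]
wrist hitch 0.58 [347.0, 326.0, 117.0, 36.0] [759.0, -222.0, 7.0]
wrist hitch 0.33 [290.0, 174.0, 34.0, 28.0] [634.0, -5.0, 37.0]
wrist pin 0.8 [437.0, 345.0, 33.0, 18.0] [817.0, -225.0, 21.0]
wrist pin 0.62 [289.0, 175.0, 34.0, 26.0] [633.0, -4.0, 40.0]
wrist hook_grip 0.19 [388.0, 0.0, 50.0, 19.0] [735.0, 167.0, 34.0]
wrist plain_hook 0.66 [169.0, 357.0, 104.0, 30.0] [516.0, -257.0, 16.0]
wrist weight 0.9 [390.0, 0.0, 48.0, 22.0] [735.0, 166.0, 34.0]
```

```bash
python3 - <<'E'
import cv2,numpy as np
a=cv2.imread("pics/scene0.png");c=cv2.resize(a[80:300,150:510],(800,489),interpolation=2);cv2.imwrite("pics/s1.png",c)
b=cv2.imread("pics/wrist0.png")
cv2.imwrite("pics/w1.png",b)
E
```

```text
(no output)
```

View pics/s1.png

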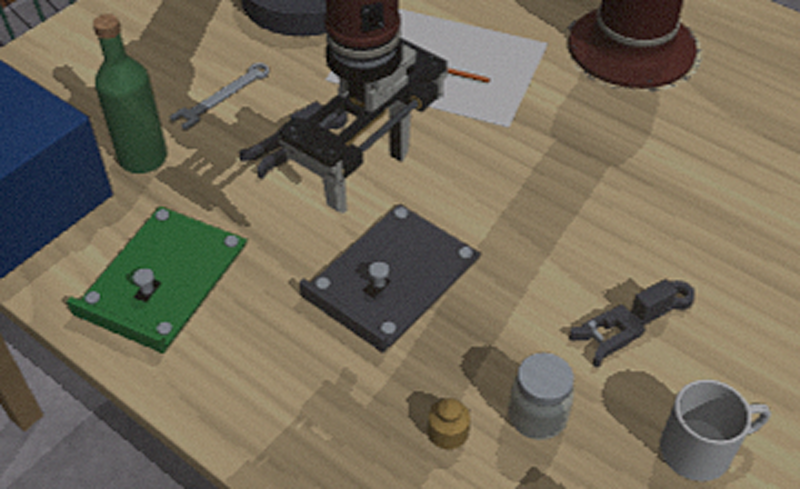

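View pics/w1.png

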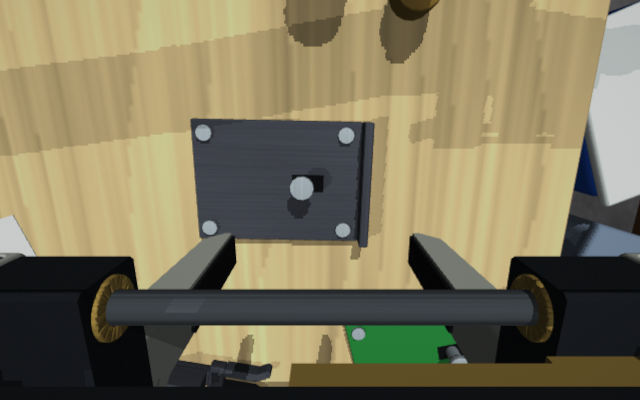

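The scene crop shows a hook at scene pixel (438,224) with a silver finger across its throat. The second hook is half hidden by the gripper, at scene pixel (267,150) and wrist pixel (220,372). The black hitch is at wrist pixel (280,180) with the pin head at (301,188), and the green look-alike is at (400,345). So the things that could be mistaken for the target are the hook at scene (438,224) and the one at (267,150). I choose the first because of its latch, and will check it in a close crop.

```bash
python3 - <<'E'
from h import *
P=np.load("scene0.npy");
m=(abs(P[...,0]-500)<150)&(abs(P[...,1]-280)<100)&(P[...,2]>8)&(P[...,2]<60)
v,u=np.where(m);s=(u>395)&(u<470)&(v>195)&(v<250);Q=P[v[s],u[s]]
print(len(Q),Q.min(0),Q.max(0))
t=Q[Q[:,2]>38];print("lug",len(t),cv2.minAreaRect(t[:,:2].astype(np.float32)),"all",cv2.minAreaRect(Q[:,:2].astype(np.float32)),Q.mean(0))
W=np.load("wrist0.npy")
img=cv2.imread("pics/wrist0.png")
# hitch plate
m=(abs(W[...,0]-620)<140)&(abs(W[...,1])<100)&(W[...,2]>5)&(W[...,2]<16)
h=W[m];print("plate",len(h),cv2.minAreaRect(h[:,:2].astype(np.float32)),np.median(h[:,2]))
m=(abs(W[...,0]-620)<60)&(abs(W[...,1])<40)&(W[...,2]>30);h=W[m];print("head",len(h),h.mean(0),np.percentile(h,[3,97],axis=0))
m=(W[...,0]>670)&(W[...,0]<740)&(abs(W[...,1])<90)&(W[...,2]>22);h=W[m];print("flange",len(h),cv2.minAreaRect(h[:,:2].astype(np.float32)))
f=vision.grab_frame("wrist");print(np.round(f["tool_from_camera"],2).tolist(),f["fx"])
E
```

```text
661 [386.79015751 226.88397933   8.09655271] [560.56030796 321.3903145   49.30289009]
lug 145 ((451.8417053222656, 287.052978515625), (25.234498977661133, 50.73011016845703), 69.30028533935547) all ((470.4726257324219, 277.7264709472656), (54.49916458129883, 174.01380920410156), 72.35724639892578) [478.47245751 277.92190005  22.15627632]
plate 19185 ((599.41357421875, -5.9753265380859375), (140.22100830078125, 194.60122680664062), 88.89818572998047) 8.912419530565785
head 46091 [620.68165403  23.48302052 314.5497926 ] [[584.85691654  -2.08952153 241.73843137]
 [676.17846675  36.04972061 336.62697187]]
flange 31202 ((689.9930419921875, -5.531219482421875), (135.96580505371094, 58.46327590942383), 74.07687377929688)
[[0.0, -0.97, -0.25, 70.23], [1.0, 0.0, 0.0, 0.61], [0.0, -0.25, 0.97, 20.21], [0.0, 0.0, 0.0, 1.0]] 332.30886816376716
```

Call:
{"op": "servo_tool", "data": {"targets": [[[-0.3,0.43,0,0,0,-1],[-0.3,0.43,0,0,0,-1],[-0.3,0.43,0,0,0,-1],[-0.3,0.43,0,0,0,-1],[-0.3,0.43,0,0,0,-1],[-0.3,0.43,0,0,0,-1],[-0.3,0.43,0,0,0,-1],[-0.3,0.43,0,0,0,-1],[-0.3,0.43,0,0,0,-1],[-0.3,0.43,0,0,0,-1]]], "grip": 60}}

```text
clock: 2.4
tool_pos: [499.4, 215.8, 404.9]
tool_rot: [[0.986, 0.169, 0.0], [0.169, -0.986, 0.0], [0.0, -0.0, -1.0]]
contact_force: [0.5, 1.3, -0.0]
finger_gap: 60.1
gripper_force: 0.0
```

Call:
{"op": "servo_tool", "data": {"targets": [[[-0.24,0.36,-0.5,0,0,-0.9],[-0.24,0.36,-0.5,0,0,-0.9],[-0.24,0.36,-0.5,0,0,-0.9],[-0.24,0.36,-0.5,0,0,-0.9],[0,0,0,0,0,0],[0,0,0,0,0,0]]]}}

```text
clock: 3.15
tool_pos: [453.0, 286.3, 305.7]
tool_rot: [[0.947, -0.321, 0.002], [-0.321, -0.947, 0.0], [0.002, -0.001, -1.0]]
contact_force: [-0.0, -0.8, -0.4]
finger_gap: 60.1
gripper_force: 0.0
```

```bash
cat > hook.py <<'E'
from h import *
o=get_obs();f=vision.grab_frame("wrist");P=pts(f,wristT(o,f));np.save("w.npy",P);np.save("wi.npy",f["img"])
print(o["clock"],np.round(o["tool_pos"],1),np.round(o["tool_rot"],3).tolist(),np.round(o["joint_positions"],2))
d=np.hypot(P[...,0]-475,P[...,1]-278)<130
for lo,hi in ((8,60),(38,54)):
    m=(d&(P[...,2]>lo)&(P[...,2]<hi)).astype(np.uint8)
    n,l,s,c=cv2.connectedComponentsWithStats(m)
    for k in np.argsort(-s[1:,4])[:2]+1:
        Q=P[l==k];print(lo,s[k],np.round(Q.mean(0),1),cv2.minAreaRect(Q[:,:2].astype(np.float32)),np.round(np.percentile(Q[:,2],[10,50,90]),1))
for q in ["hook_grip","latch_tip"]: print(q,[(x["confidence"],x["extent"]) for x in spotter.find_in(q,f)[:2]])
cv2.imwrite("pics/hk.png",f["img"])
E
python3 hook.py
```

```text
3.15 [453.  286.3 305.7] [[0.947, -0.321, 0.002], [-0.321, -0.947, 0.0], [0.002, -0.001, -1.0]] [-0.89  0.6   0.43  1.88 -0.36  0.74 -2.15]
8 [ 290   67   73  208 7035] [479.1 275.1  24.1] ((470.4161376953125, 279.531982421875), (55.2906608581543, 173.46202087402344), 70.19898223876953) [13.9 16.1 46. ]
38 [ 309  181   32   65 2003] [451.6 285.7  45.5] ((449.7810974121094, 286.1327209472656), (23.612510681152344, 50.69974899291992), 70.70397186279297) [44.4 45.7 46.7]
hook_grip [(0.57, [290.9, 67.4, 74.2, 208.6])]
latch_tip [(0.73, [319.9, 102.3, 22.5, 5.5])]
```

View pics/hk.png

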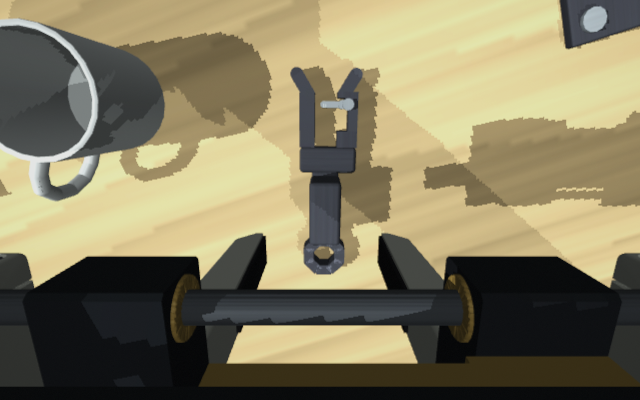

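The latched hook is confirmed: the silver latch lies across the throat at pixel (337,104), the lips point up-image, the lug is at (327,160) and the ring tail at (323,258). Descending to grip.

Call:
{"op": "servo_tool", "data": {"targets": [[[-0.03,0,-0.5,0,0,-0.1],[-0.03,0,-0.6,0,0,0],[0,0,-0.6,0,0,0],[0,0,-0.3,0,0,0],[0,0,-0.2,0,0,0],[0,0,0,0,0,0],[0,0,0,0,0,0]]]}}

```text
clock: 4.18
tool_pos: [449.4, 287.1, 195.5]
tool_rot: [[0.942, -0.335, 0.002], [-0.335, -0.942, 0.001], [0.001, -0.001, -1.0]]
contact_force: [0.2, -0.6, 0.8]
finger_gap: 59.9
gripper_force: 0.0
```

Call:
{"op": "servo_tool", "data": {"targets": [[[0,0,0,0,0,0],[0,0,0,0,0,0],[0,0,0,0,0,0],[0,0,0,0,0,0],[0,0,0,0,0,0],[0,0,0,0,0,0]]], "grip": 0, "squeeze": 55}}

```text
clock: 4.92
tool_pos: [448.8, 286.3, 194.8]
tool_rot: [[0.942, -0.336, -0.001], [-0.336, -0.942, -0.001], [-0.001, 0.001, -1.0]]
contact_force: [-1.8, -2.9, 2.3]
finger_gap: 23.5
gripper_force: 55.0
```

Call:
{"op": "servo_tool", "data": {"targets": [[[0,0,0.3,0,0,0],[0,0,0.6,0,0,0],[0,0,0.6,0,0,0],[0,0,0.4,0,0,0],[0,0,0,0,0,0]]]}}

```text
clock: 5.55
tool_pos: [449.0, 287.7, 291.0]
tool_rot: [[0.942, -0.335, 0.003], [-0.335, -0.942, 0.002], [0.002, -0.003, -1.0]]
contact_force: [-0.2, -0.4, -6.2]
finger_gap: 23.4
gripper_force: 55.0
```

Call:
{"op": "servo_tool", "data": {"targets": [[[0.09,-0.58,0,0,0,0.23],[0.09,-0.58,0,0,0,0.23],[0.09,-0.58,0,0,0,0.23],[0.09,-0.58,0,0,0,0.23],[0.09,-0.58,0,0,0,0.23],[0.09,-0.58,0,0,0,0.23],[0.09,-0.58,0,0,0,0.23],[0.09,-0.58,0,0,0,0.23],[0.09,-0.58,0,0,0,0.23],[0.09,-0.58,0,0,0,0.23]]]}}

```text
clock: 6.8
tool_pos: [493.5, -3.6, 288.5]
tool_rot: [[1.0, -0.02, -0.003], [-0.02, -1.0, 0.0], [-0.003, -0.0, -1.0]]
contact_force: [0.0, 0.2, -6.4]
finger_gap: 24.0
gripper_force: 55.0
```

Call:
{"op": "servo_tool", "data": {"targets": [[[0,0,0,0,0,0],[0,0,0,0,0,0],[0,0,0,0,0,0]]]}}

```text
clock: 7.18
tool_pos: [493.7, -1.5, 289.2]
tool_rot: [[1.0, -0.019, -0.001], [-0.019, -1.0, 0.001], [-0.001, -0.001, -1.0]]
contact_force: [1.5, 0.5, -5.8]
finger_gap: 23.8
gripper_force: 55.0
```

```bash
cat > fit.py <<'E'
from h import *
o=get_obs();R=np.array(o["tool_rot"])
print(o["clock"],np.round(o["tool_pos"],1),np.round(R,3).tolist(),np.round(o["contact_force"],1),o["finger_gap"])
def fit(P,n):
    # hitch plate
    m=((abs(P[...,0]-620)<150)&(abs(P[...,1])<100)&(P[...,2]>5)&(P[...,2]<14)).astype(np.uint8)
    m=cv2.morphologyEx(m,cv2.MORPH_OPEN,np.ones((3,3)))
    Q=P[m>0];print(n,"plate",len(Q),cv2.minAreaRect(Q[:,:2].astype(np.float32)),np.median(Q[:,2]))
    m=(P[...,0]>675)&(P[...,0]<715)&(abs(P[...,1])<90)&(P[...,2]>24)&(P[...,2]<34);Q=P[m]
    if len(Q)>10:print(n,"flange",len(Q),cv2.minAreaRect(Q[:,:2].astype(np.float32)))
    m=(abs(P[...,0]-630)<40)&(abs(P[...,1]+5)<35)&(P[...,2]>34)&(P[...,2]<44)
    m=cv2.morphologyEx(m.astype(np.uint8),cv2.MORPH_OPEN,np.ones((2,2)))>0;Q=P[m]
    if len(Q)>10:print(n,"head",len(Q),cv2.minEnclosingCircle(Q[:,:2].astype(np.float32)),np.median(Q[:,2]))
for n in ["wrist","scene","side"]:
    f=vision.grab_frame(n);P=pts(f,wristT(o,f) if n=="wrist" else None);fit(P,n)
    np.save(n+".npy",P);cv2.imwrite(f"pics/{n}2.png",f["img"])
E
python3 fit.py; python3 -c "
import cv2,numpy as np
a=cv2.imread('pics/wrist2.png');b=cv2.imread('pics/side2.png')
cv2.imwrite('pics/c2.png',np.vstack([cv2.resize(a,(480,300)),cv2.resize(b,(480,300))]))"
```

```text
7.175 [493.7  -1.5 289.2] [[1.0, -0.019, -0.001], [-0.019, -1.0, 0.001], [-0.001, -0.001, -1.0]] [ 1.5  0.5 -5.8] 23.776581435992917
wrist plate 22927 ((572.3995971679688, -4.769599914550781), (140.5269317626953, 137.6347198486328), 89.07205200195312) 9.885238871060778
wrist head 1107 ((602.1514892578125, -11.448668479919434), 38.874366760253906) 38.7531669086645
scene plate 1954 ((594.234130859375, -4.5484466552734375), (141.16009521484375, 181.08367919921875), 89.08440399169922) 9.24787175070948
scene flange 175 ((699.0914306640625, -7.1082763671875), (139.24391174316406, 13.048750877380371), 88.84214782714844)
scene head 53 ((620.1751098632812, -7.265246868133545), 21.81218910217285) 37.497531906927996
side plate 1928 ((599.4214477539062, -9.183738708496094), (143.0633087158203, 191.1925048828125), 88.83179473876953) 9.067147344961452
side flange 119 ((698.0826416015625, -11.42449951171875), (140.72865295410156, 11.913448333740234), 88.89598083496094)
side head 46 ((637.428955078125, -3.1277217864990234), 24.54136848449707) 36.79741728133344
```

View pics/c2.png

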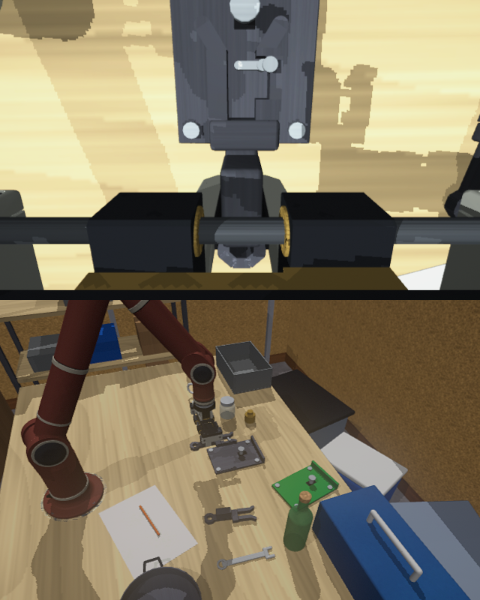

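The wrist view (top half) shows the hook gripped straight, its latch at about (255,64), and the pin head at (245,8) just ahead. The side view (bottom half) shows the hook above the near edge of the plate.

```bash
cat > al.py <<'E'
from h import *
o=get_obs();R=np.array(o["tool_rot"]);p=np.array(o["tool_pos"])
f=vision.grab_frame("wrist");P=pts(f,wristT(o,f))
th=np.radians(-1.05);ex=np.array([np.cos(th),np.sin(th)]);ey=np.array([-ex[1],ex[0]])
X=P[...,:2]@ex;Y=P[...,:2]@ey;Z=P[...,2];px,py=p[:2]@ex,p[:2]@ey
zb=p[2]-195
m=(abs(X-px-65)<50)&(abs(Y-py)<45)&(abs(Z-zb-15)<8)&(X>px+28)
print("clock",o["clock"],"tool",np.round(p,1),"yaw",np.degrees(np.arctan2(R[1,0],R[0,0])),"F",np.round(o["contact_force"],1),"hitchframe",px,py,"zb",zb)
c=[]
for a in range(30,108,4):
    s=m&(X>px+a)&(X<px+a+4)
    if s.sum()>10: c.append((a+2,*np.percentile(Y[s],[1,99]),np.median(Z[s])))
c=np.array(c);print(np.round(np.c_[c[:,0],(c[:,1]+c[:,2])/2,c[:,2]-c[:,1],c[:,3]],1).tolist(), "tip",X[m].max()-px)
q=(abs(X-634)<32)&(abs(Y-5.5)<25)&(abs(Z-38)<6)
k=np.uint8(q);n,l,s,cc=cv2.connectedComponentsWithStats(k)
if n>1:
    j=1+np.argmax(s[1:,4]);Q=np.c_[X[l==j],Y[l==j]];print("head",s[j],Q.min(0),Q.max(0),np.median(Z[l==j]))
q=(abs(Z-10)<3)&(abs(Y-5)<90)&(X>500)&(X<630)
for a in range(510,640,20):
    s=q&(abs(X-a)<6)
    if s.sum()>50:print("plate",a,np.percentile(Y[s],[.5,99.5]).round(1),np.median(Z[s]))
s=q&(abs(Y-5)<60);print("near edge",np.percentile(X[s],.5))
cv2.imwrite("pics/al.png",f["img"])
E
python3 al.py
```

```text
clock 7.325 tool [493.9  -2.  289.6] yaw -1.1007874199357253 F [-0.7  0.1 -6.1] hitchframe 493.84788713214607 7.00342073405248 zb 94.59444483690567
[[32.0, 5.6, 44.1, 110.6], [36.0, 5.6, 44.4, 110.6], [40.0, 5.8, 44.7, 110.6], [44.0, 5.6, 44.5, 110.6], [48.0, 5.7, 44.1, 109.9], [52.0, 5.6, 45.2, 110.5], [56.0, 5.6, 45.6, 110.7], [60.0, 5.6, 45.4, 110.7], [64.0, 5.7, 45.3, 110.5], [68.0, 5.4, 45.5, 110.7], [72.0, 5.7, 45.6, 110.5], [76.0, 5.7, 45.4, 110.5], [80.0, 5.5, 45.4, 110.5], [84.0, 5.7, 45.3, 110.4], [88.0, 5.6, 45.4, 110.6], [92.0, 5.8, 45.4, 110.4], [96.0, 7.5, 46.7, 110.2], [100.0, 7.6, 51.7, 110.2], [104.0, 7.6, 55.0, 110.0], [108.0, 7.5, 53.9, 109.7]] tip 110.07807370550279
head [ 305    0   41   33 1115] [615.43466135  -7.13236421] [633.04662694  17.96930818] 38.787346484677414
plate 510 [-63.6  75.3] 9.856793984942897
plate 530 [-63.4  75.1] 9.939360888495003
plate 550 [-63.5  74.9] 9.896906675678792
plate 570 [-63.4  74.8] 9.910092658498058
plate 590 [-63.7  74.8] 9.875127790759109
plate 610 [-63.5  74.8] 9.928440771046553
plate 630 [-63.3  74.6] 9.90597456991037
near edge 505.537750512289
```

```bash
cat >> al.py <<'E'
print("throat")
for a in range(44,110,4):
    s=m&(X>px+a)&(X<px+a+4);y=np.sort(Y[s]);g=np.diff(y)
    if len(g): i=g.argmax();print(a+2,np.round([y[0],y[i],y[i+1],y[-1],(y[i]+y[i+1])/2-py],1).tolist())
E
python3 al.py | sed -n '/throat/,$p'
```

```text
throat
46 [-17.4, 6.6, 7.1, 28.2, 0.0]
50 [-17.5, 6.6, 7.1, 28.2, 0.0]
54 [-17.7, -1.5, 16.4, 28.5, 0.6]
58 [-17.6, -1.5, 16.4, 28.5, 0.6]
62 [-17.4, -1.6, 16.4, 28.3, 0.6]
66 [-17.7, -10.0, 16.3, 28.2, -3.6]
70 [-17.7, -10.0, 16.3, 28.5, -3.6]
74 [-17.5, -10.0, 16.3, 28.3, -3.7]
78 [-17.8, -3.5, 16.3, 28.1, -0.4]
82 [-17.6, 11.7, 16.4, 28.5, 7.2]
86 [-17.4, 11.2, 16.3, 28.3, 6.9]
90 [-17.7, -1.3, 16.0, 28.1, 0.6]
94 [-17.4, -1.8, 16.8, 30.0, 0.7]
98 [-18.0, -4.6, 19.4, 32.4, 0.6]
102 [-20.1, -7.0, 21.7, 34.7, 0.5]
106 [-20.3, -9.2, 24.1, 35.1, 0.6]
110 [-19.2, -11.7, 26.6, 33.9, 0.6]
```

Call:
{"op": "servo_tool", "data": {"targets": [[[0,-0.04,-0.4,0,0,0],[0,0,-0.5,0,0,0],[0,0,-0.4,0,0,0],[0,0,-0.2,0,0,0],[0,0,0,0,0,0],[0,0,0,0,0,0]]]}}

```text
clock: 8.18
tool_pos: [494.5, -5.0, 215.4]
tool_rot: [[1.0, -0.021, 0.002], [-0.021, -1.0, -0.0], [0.002, -0.0, -1.0]]
contact_force: [0.2, -0.4, -6.4]
finger_gap: 23.6
gripper_force: 55.0
```

```bash
python3 al.py
```

```text
clock 8.175 tool [494.5  -5.  215.4] yaw -1.1975606041215217 F [ 0.2 -0.4 -6.4] hitchframe 494.46275319964866 4.040451024020769 zb 20.433790652890195
[[32.0, 2.5, 44.0, 36.4], [36.0, 2.5, 43.9, 36.5], [40.0, 2.6, 44.5, 36.5], [44.0, 2.7, 44.8, 36.5], [48.0, 2.5, 43.9, 35.9], [52.0, 2.5, 45.1, 36.5], [56.0, 2.4, 45.5, 36.6], [60.0, 2.5, 45.6, 36.6], [64.0, 2.5, 45.4, 36.6], [68.0, 2.4, 45.5, 36.5], [72.0, 2.6, 45.6, 36.6], [76.0, 2.5, 45.4, 36.7], [80.0, 2.3, 45.4, 36.6], [84.0, 2.5, 45.3, 36.3], [88.0, 2.5, 45.4, 36.7], [92.0, 2.5, 45.3, 36.5], [96.0, 4.4, 46.0, 36.3], [100.0, 4.4, 51.4, 36.3], [104.0, 4.4, 54.7, 36.1], [108.0, 4.4, 54.4, 35.7]] tip 110.42420769858575
head [262  21  18   8  92] [602.04960476  22.81492322] [604.8869609   30.32551746] 35.63830591858968
plate 510 [-63.3  74.7] 9.873490228591265
plate 530 [-63.3  74.7] 9.898517427833013
plate 550 [-63.3  74.4] 9.89424796546723
plate 570 [-63.2  74.4] 9.88651331914231
plate 590 [-63.4  74.5] 9.890995454403111
plate 610 [-63.4  74. ] 9.875544868467301
near edge 505.22764592387585
throat
46 [-20.3, 3.7, 4.2, 25.3, -0.1]
50 [-20.2, 4.2, 4.7, 25.3, 0.4]
54 [-20.5, -4.5, 13.5, 25.4, 0.5]
58 [-20.5, -4.5, 13.5, 25.6, 0.5]
62 [-20.4, -4.5, 13.4, 25.4, 0.4]
66 [-20.6, -12.9, 13.3, 25.2, -3.8]
70 [-20.4, -12.9, 13.4, 25.5, -3.8]
74 [-20.4, -12.9, 13.4, 25.5, -3.8]
78 [-20.6, -7.0, 13.4, 25.2, -0.9]
82 [-20.5, 8.7, 13.4, 25.6, 7.0]
86 [-20.5, 8.7, 13.4, 25.5, 7.0]
90 [-20.7, -4.2, 13.1, 25.2, 0.4]
94 [-20.6, -4.6, 13.5, 26.8, 0.4]
98 [-20.7, -7.4, 16.0, 29.5, 0.2]
102 [-22.8, -9.6, 18.5, 31.8, 0.4]
106 [-23.2, -12.2, 21.0, 32.2, 0.4]
110 [-21.8, -14.7, 23.2, 31.1, 0.2]
```

Call:
{"op": "servo_tool", "data": {"targets": [[[0,0.02,-0.1,0,0,0],[0,0,-0.06,0,0,0],[0,0,-0.03,0,0,0],[0,0,0,0,0,0],[0,0,0,0,0,0]]]}}

```text
clock: 8.85
tool_pos: [494.0, -4.0, 205.3]
tool_rot: [[1.0, -0.021, 0.0], [-0.021, -1.0, -0.0], [0.0, -0.0, -1.0]]
contact_force: [-0.0, 0.5, -6.1]
finger_gap: 23.8
gripper_force: 55.0
```

Call:
{"op": "servo_tool", "data": {"targets": [[[0,0,-0.02,0,0,0],[0,0,0,0,0,0],[0,0,0,0,0,0]]]}}

```text
clock: 9.22
tool_pos: [494.0, -4.0, 204.7]
tool_rot: [[1.0, -0.021, 0.001], [-0.021, -1.0, 0.0], [0.001, -0.0, -1.0]]
contact_force: [-1.6, 1.3, 1.9]
finger_gap: 23.8
gripper_force: 55.0
```

Call:
{"op": "servo_tool", "data": {"targets": [[[0.15,-0.003,0.005,0,0,0],[0.15,-0.003,0,0,0,0],[0.15,-0.003,0,0,0,0],[0.1,-0.002,0,0,0,0],[0.1,-0.002,0,0,0,0],[0.05,-0.001,0,0,0,0],[0,0,0,0,0,0]]]}}

```text
clock: 10.1
tool_pos: [526.7, -4.8, 204.7]
tool_rot: [[1.0, -0.021, -0.007], [-0.021, -1.0, 0.001], [-0.007, -0.001, -1.0]]
contact_force: [-8.2, -0.6, 6.6]
finger_gap: 23.6
gripper_force: 55.0
```

```bash
python3 al.py | grep -v plate
```

```text
clock 10.1 tool [526.7  -4.8 204.7] yaw -1.2204281484353077 F [-8.2 -0.6  6.6] hitchframe 526.6962209013441 4.809591580836614 zb 9.746601395333442
[[32.0, 3.3, 44.4, 25.9], [36.0, 3.4, 44.5, 25.9], [40.0, 3.3, 44.7, 25.8], [44.0, 3.4, 44.4, 25.8], [48.0, 3.3, 44.3, 25.2], [52.0, 3.2, 45.3, 25.9], [56.0, 3.4, 45.4, 25.8], [60.0, 3.4, 45.4, 25.9], [64.0, 3.2, 45.5, 25.9], [68.0, 3.2, 45.3, 25.8], [72.0, 3.2, 45.8, 25.9], [76.0, 3.2, 45.6, 25.9], [80.0, 3.1, 45.1, 25.6], [84.0, 3.2, 45.5, 25.8], [88.0, 3.2, 45.3, 25.9], [92.0, 4.2, 45.0, 25.6], [96.0, 5.1, 48.0, 25.5], [100.0, 5.1, 52.7, 25.5], [104.0, 5.1, 54.9, 25.1], [108.0, 5.1, 52.8, 24.7]] tip 108.65539854638712
head [ 289    0   64   66 3416] [615.74444226  -7.17733355] [639.62587009  18.18988299] 38.812259409810565
near edge 519.7419148564495
throat
46 [-19.2, 4.6, 5.1, 26.1, 0.0]
50 [-19.7, 0.1, 0.6, 26.2, -4.5]
54 [-19.6, -3.7, 14.2, 26.2, 0.5]
58 [-19.7, -3.7, 14.2, 26.3, 0.5]
62 [-19.9, -3.7, 14.2, 26.1, 0.4]
66 [-19.6, -12.1, 14.2, 26.0, -3.8]
70 [-20.0, -12.2, 14.2, 26.3, -3.8]
74 [-19.8, -12.1, 14.2, 26.2, -3.8]
78 [-19.8, 8.7, 14.1, 26.0, 6.6]
82 [-19.8, 9.6, 14.1, 26.2, 7.1]
86 [-19.7, 6.8, 14.1, 26.2, 5.7]
90 [-19.9, -3.4, 12.2, 26.2, -0.4]
94 [-18.3, -4.8, 15.2, 28.4, 0.4]
98 [-21.0, -7.4, 17.7, 30.7, 0.3]
102 [-22.7, -10.0, 19.9, 32.9, 0.2]
106 [-22.5, -12.2, 22.6, 32.8, 0.4]
110 [-19.9, -16.8, 25.4, 30.5, -0.5]
```

Call:
{"op": "servo_tool", "data": {"targets": [[[0,0,0.012,0,0,0],[0,0,0,0,0,0],[0,0,0,0,0,0]]]}}

```text
clock: 10.52
tool_pos: [529.0, -4.7, 204.8]
tool_rot: [[1.0, -0.021, -0.001], [-0.021, -1.0, 0.0], [-0.001, -0.0, -1.0]]
contact_force: [-1.1, 0.2, -3.8]
finger_gap: 23.6
gripper_force: 55.0
```

Call:
{"op": "servo_tool", "data": {"targets": [[[0.06,-0.001,0,0,0,0],[0.06,-0.001,0,0,0,0],[0.04,-0.001,0,0,0,0],[0,0,0,0,0,0]]]}}

```text
clock: 11.02
tool_pos: [536.3, -4.8, 204.8]
tool_rot: [[1.0, -0.021, -0.003], [-0.021, -1.0, 0.0], [-0.003, -0.0, -1.0]]
contact_force: [-4.1, -0.8, -4.4]
finger_gap: 23.8
gripper_force: 55.0
```

Call:
{"op": "servo_tool", "data": {"targets": [[[0.04,-0.001,0,0,0,0],[0.04,-0.001,0,0,0,0],[0,0,0,0,0,0]]]}}

```text
clock: 11.4
tool_pos: [540.6, -4.9, 204.8]
tool_rot: [[1.0, -0.021, -0.002], [-0.021, -1.0, 0.0], [-0.002, -0.0, -1.0]]
contact_force: [-4.5, 0.9, -4.6]
finger_gap: 23.6
gripper_force: 55.0
```

Call:
{"op": "servo_tool", "data": {"targets": [[[0.04,-0.001,0,0,0,0],[0.04,-0.001,0,0,0,0],[0,0,0,0,0,0]]]}}

```text
clock: 11.78
tool_pos: [543.4, -4.9, 204.8]
tool_rot: [[1.0, -0.021, -0.005], [-0.021, -1.0, 0.001], [-0.005, -0.001, -1.0]]
contact_force: [-8.3, 0.6, -1.3]
finger_gap: 23.8
gripper_force: 55.0
```

Call:
{"op": "servo_tool", "data": {"targets": [[[0.04,-0.001,0,0,0,0],[0.04,-0.001,0,0,0,0],[0.04,-0.001,0,0,0,0],[0,0,0,0,0,0]]]}}

```text
clock: 12.28
tool_pos: [549.9, -5.7, 204.8]
tool_rot: [[1.0, -0.022, -0.003], [-0.022, -1.0, -0.0], [-0.003, 0.0, -1.0]]
contact_force: [-6.7, -1.3, -3.4]
finger_gap: 23.6
gripper_force: 55.0
```

Call:
{"op": "servo_tool", "data": {"targets": [[[0.04,-0.001,0,0,0,0],[0.04,-0.001,0,0,0,0],[0.04,-0.001,0,0,0,0],[0,0,0,0,0,0]]]}}

```text
clock: 12.78
tool_pos: [556.7, -5.9, 204.8]
tool_rot: [[1.0, -0.022, -0.001], [-0.022, -1.0, -0.001], [-0.001, 0.001, -1.0]]
contact_force: [-4.5, -0.9, -4.5]
finger_gap: 24.1
gripper_force: 55.0
```

Call:
{"op": "servo_tool", "data": {"targets": [[[0.03,-0.001,0,0,0,0],[0.03,-0.001,0,0,0,0],[0.02,0,0,0,0,0],[0,0,0,0,0,0]]]}}

```text
clock: 13.28
tool_pos: [562.3, -5.8, 205.4]
tool_rot: [[1.0, -0.021, 0.004], [-0.021, -1.0, -0.001], [0.004, 0.001, -1.0]]
contact_force: [0.9, -2.6, -7.3]
finger_gap: 23.2
gripper_force: 55.0
```

Call:
{"op": "servo_tool", "data": {"targets": [[[0.03,0,-0.005,0,0,0],[0.03,-0.001,0,0,0,0],[0,0,0,0,0,0],[0,0,0,0,0,0]]]}}

```text
clock: 13.78
tool_pos: [564.6, -5.8, 205.1]
tool_rot: [[1.0, -0.021, 0.002], [-0.021, -1.0, -0.001], [0.002, 0.001, -1.0]]
contact_force: [1.6, -2.6, -6.5]
finger_gap: 23.8
gripper_force: 55.0
```

```bash
python3 al.py | grep -v plate; python3 -c "
import cv2;a=cv2.imread('pics/al.png');cv2.imwrite('pics/al1.png',cv2.resize(a[0:260,220:440],None,fx=2.2,fy=2.2))"
```

```text
clock 13.775 tool [564.6  -5.8 205.1] yaw -1.2258886438985224 F [ 1.6 -2.6 -6.5] hitchframe 564.6106901370679 4.503108496894361 zb 10.08604713021316
[[32.0, 2.8, 44.0, 26.1], [36.0, 2.8, 44.6, 26.3], [40.0, 2.4, 44.3, 26.2], [44.0, 2.7, 44.3, 26.3], [48.0, 2.7, 43.8, 25.8], [52.0, 2.6, 45.6, 26.4], [56.0, 2.6, 45.3, 26.5], [60.0, 2.4, 45.6, 26.5], [64.0, 2.4, 45.5, 26.3], [68.0, 2.6, 45.6, 26.5], [72.0, 2.4, 45.6, 26.4], [76.0, 2.4, 45.2, 26.2], [80.0, 2.2, 45.5, 26.6], [84.0, 2.4, 45.5, 26.9], [88.0, 2.3, 45.4, 26.6], [92.0, 2.3, 45.2, 26.5], [96.0, 4.1, 46.3, 26.2], [100.0, 4.1, 50.7, 26.2], [104.0, 4.2, 54.7, 26.2], [108.0, 4.3, 54.1, 25.8]] tip 110.57898810443305
head [ 291  100   59   60 2732] [616.26000059  -7.28389063] [641.41337766  18.01604796] 38.81532045419149
near edge 557.4328438723983
throat
46 [-19.9, 3.6, 4.0, 25.7, -0.7]
50 [-20.4, 4.5, 5.0, 25.7, 0.3]
54 [-20.4, -4.4, 13.6, 25.5, 0.1]
58 [-20.4, -6.3, 17.2, 25.3, 0.9]
62 [-20.5, -8.1, 18.9, 25.2, 0.9]
66 [-20.3, -12.9, 18.3, 25.6, -1.8]
70 [-20.6, -5.9, 16.4, 25.3, 0.7]
74 [-20.5, -3.0, 13.4, 25.3, 0.7]
78 [-20.7, -3.5, 13.3, 25.4, 0.4]
82 [-20.8, -4.9, 13.3, 25.4, -0.3]
86 [-20.5, -5.5, 13.3, 25.2, -0.6]
90 [-20.8, -4.4, 12.8, 25.0, -0.3]
94 [-20.6, -4.7, 13.3, 27.0, -0.2]
98 [-21.1, -7.6, 15.9, 29.4, -0.3]
102 [-23.2, -10.1, 18.0, 31.5, -0.6]
106 [-23.3, -12.2, 20.9, 32.1, -0.1]
110 [-22.5, -14.8, 23.1, 31.0, -0.4]
```

View pics/al1.png

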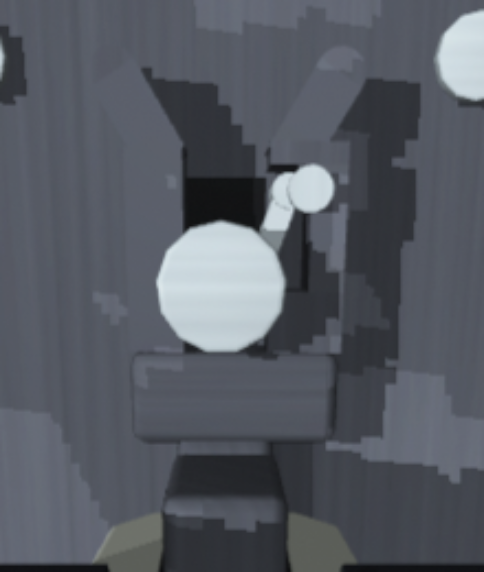

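The crop shows the pin head at (220,285) in the throat, with the latch folded along it at about (285,205). About 7 mm is left to go.

Call:
{"op": "servo_tool", "data": {"targets": [[[0.03,0,-0.002,0,0,0],[0.03,-0.001,0,0,0,0],[0.03,-0.001,0,0,0,0],[0.02,0,0,0,0,0],[0,0,0,0,0,0]]]}}

```text
clock: 14.45
tool_pos: [569.2, -4.7, 204.8]
tool_rot: [[1.0, -0.019, -0.001], [-0.019, -1.0, 0.001], [-0.001, -0.001, -1.0]]
contact_force: [-2.7, -0.5, -1.4]
finger_gap: 23.5
gripper_force: 55.0
```

Call:
{"op": "servo_tool", "data": {"targets": [[[0.02,0,0,0,0,0],[0.02,0,0,0,0,0],[0,0,0,0,0,0]]]}}

```text
clock: 14.82
tool_pos: [570.9, -4.7, 204.8]
tool_rot: [[1.0, -0.02, -0.002], [-0.02, -1.0, 0.002], [-0.002, -0.002, -1.0]]
contact_force: [-5.4, 0.5, 1.2]
finger_gap: 23.8
gripper_force: 55.0
```

Call:
{"op": "servo_tool", "data": {"targets": [[[0.02,0,0.004,0,0,0],[0.02,0,0,0,0,0],[0,0,0,0,0,0],[0,0,0,0,0,0]]]}}

```text
clock: 15.32
tool_pos: [572.1, -4.8, 204.8]
tool_rot: [[1.0, -0.02, -0.005], [-0.02, -1.0, 0.002], [-0.005, -0.002, -1.0]]
contact_force: [-7.7, 0.5, 2.5]
finger_gap: 23.6
gripper_force: 55.0
```

```bash
python3 al.py | egrep "clock|head"; python3 -c "
import cv2;a=cv2.imread('pics/al.png');cv2.imwrite('pics/al2.png',cv2.resize(a[0:260,220:440],None,fx=2.2,fy=2.2))"
```

```text
clock 15.325 tool [572.1  -4.8 204.8] yaw -1.1539356706150639 F [-7.7  0.5  2.5] hitchframe 572.0843662680818 5.703517407428153 zb 9.79634980201024
head [ 295  116   59   59 2678] [615.9480359  -7.4000456] [641.15073526  18.07479088] 38.82773212516322
```

View pics/al2.png

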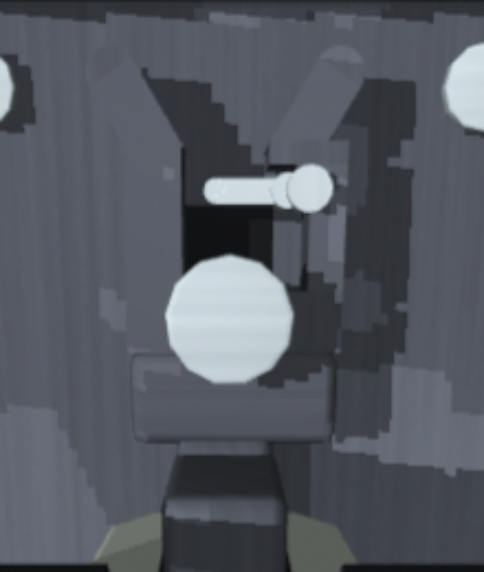

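The latch is shut across the throat at (250,190), behind the pin head at (228,318). Tugging back next.

Call:
{"op": "servo_tool", "data": {"targets": [[[-0.08,0,0.006,0,0,0],[-0.08,0.002,0,0,0,0],[-0.08,0.002,0,0,0,0],[-0.05,0.001,0,0,0,0],[0,0,0,0,0,0],[0,0,0,0,0,0]]]}}

```text
clock: 16.12
tool_pos: [559.2, -5.4, 205.2]
tool_rot: [[1.0, -0.021, 0.001], [-0.021, -1.0, -0.0], [0.001, 0.0, -1.0]]
contact_force: [-0.1, -0.1, -7.2]
finger_gap: 23.8
gripper_force: 55.0
```

Call:
{"op": "servo_tool", "data": {"targets": [[[-0.02,0,0,0,0,0],[-0.02,0,0,0,0,0],[0,0,0,0,0,0]]]}}

```text
clock: 16.5
tool_pos: [556.9, -5.4, 205.2]
tool_rot: [[1.0, -0.021, -0.0], [-0.021, -1.0, 0.0], [-0.0, -0.0, -1.0]]
contact_force: [-0.1, -0.3, -6.9]
finger_gap: 23.8
gripper_force: 55.0
```

Call:
{"op": "servo_tool", "data": {"targets": [[[-0.02,0,0,0,0,0],[-0.01,0,0,0,0,0],[0,0,0,0,0,0]]]}}

```text
clock: 16.88
tool_pos: [555.8, -5.4, 205.3]
tool_rot: [[1.0, -0.021, 0.001], [-0.021, -1.0, -0.0], [0.001, 0.0, -1.0]]
contact_force: [1.4, 0.6, -8.1]
finger_gap: 23.8
gripper_force: 55.0
```

Call:
{"op": "servo_tool", "data": {"targets": [[[-0.02,0,0,0,0,0],[-0.01,0,0,0,0,0],[0,0,0,0,0,0]]]}}

```text
clock: 17.25
tool_pos: [555.1, -5.3, 205.5]
tool_rot: [[1.0, -0.021, 0.004], [-0.021, -1.0, -0.0], [0.004, 0.0, -1.0]]
contact_force: [4.3, -0.8, -9.5]
finger_gap: 23.2
gripper_force: 55.0
```

Call:
{"op": "servo_tool", "data": {"targets": [[[-0.02,0,-0.004,0,0,0],[-0.01,0,0,0,0,0],[0,0,0,0,0,0],[0,0,0,0,0,0]]]}}

```text
clock: 17.75
tool_pos: [554.5, -5.3, 205.6]
tool_rot: [[1.0, -0.021, 0.007], [-0.021, -1.0, -0.001], [0.007, 0.0, -1.0]]
contact_force: [7.1, 0.0, -9.3]
finger_gap: 23.8
gripper_force: 55.0
```

Call:
{"op": "servo_tool", "data": {"targets": [[[-0.02,0,0,0,0,0],[0,0,0,0,0,0],[0,0,0,0,0,0]]]}}

```text
clock: 18.12
tool_pos: [554.1, -5.3, 205.9]
tool_rot: [[1.0, -0.021, 0.009], [-0.021, -1.0, -0.001], [0.009, 0.001, -1.0]]
contact_force: [7.9, 1.1, -9.4]
finger_gap: 23.6
gripper_force: 55.0
```

Call:
{"op": "servo_tool", "data": {"targets": [[[-0.02,0,-0.008,0,0,0],[-0.01,0,0,0,0,0],[0,0,0,0,0,0],[0,0,0,0,0,0]]]}}

```text
clock: 18.62
tool_pos: [553.5, -5.2, 205.7]
tool_rot: [[1.0, -0.021, 0.012], [-0.021, -1.0, -0.001], [0.012, 0.001, -1.0]]
contact_force: [8.9, -0.2, -10.8]
finger_gap: 23.7
gripper_force: 55.0
```

Call:
{"op": "servo_tool", "data": {"targets": [[[-0.01,0,0,0,0,0],[0,0,0,0,0,0],[0,0,0,0,0,0]]]}}

```text
clock: 19.0
tool_pos: [553.3, -5.2, 205.7]
tool_rot: [[1.0, -0.02, 0.013], [-0.02, -1.0, -0.001], [0.013, 0.001, -1.0]]
contact_force: [10.6, 0.6, -12.1]
finger_gap: 23.9
gripper_force: 55.0
```

Call:
{"op": "servo_tool", "data": {"targets": [[[-0.02,0,-0.004,0,0,0],[0,0,0,0,0,0],[0,0,0,0,0,0],[0,0,0,0,0,0]]]}}

```text
clock: 19.5
tool_pos: [552.9, -5.2, 205.6]
tool_rot: [[1.0, -0.02, 0.015], [-0.02, -1.0, -0.001], [0.015, 0.001, -1.0]]
contact_force: [11.8, 0.7, -12.0]
finger_gap: 23.8
gripper_force: 55.0
```

Call:
{"op": "servo_tool", "data": {"targets": [[[-0.01,0,0,0,0,0],[0,0,0,0,0,0],[0,0,0,0,0,0],[0,0,0,0,0,0]]]}}

```text
clock: 20.0
tool_pos: [552.7, -5.2, 205.7]
tool_rot: [[1.0, -0.02, 0.016], [-0.02, -1.0, -0.001], [0.016, 0.001, -1.0]]
contact_force: [12.3, 0.2, -12.8]
finger_gap: 23.9
gripper_force: 55.0
```

Call:
{"op": "servo_tool", "data": {"targets": [[[0.04,0,0,0,0,0],[0.04,0,0,0,0,0],[0.04,-0.001,0,0,0,0],[0.06,0,0,0,0,0],[0,0,0,0,0,0],[0,0,0,0,0,0]]]}}

```text
clock: 20.75
tool_pos: [556.4, -5.5, 204.7]
tool_rot: [[1.0, -0.021, -0.002], [-0.021, -1.0, 0.0], [-0.002, -0.0, -1.0]]
contact_force: [0.4, 1.1, 2.9]
finger_gap: 23.3
gripper_force: 55.0
```

```bash
python3 al.py | grep -v plate; python3 -c "
import cv2;a=cv2.imread('pics/al.png');cv2.imwrite('pics/al3.png',cv2.resize(a[0:260,220:440],None,fx=2.2,fy=2.2))"
```

```text
clock 20.75 tool [556.4  -5.5 204.7] yaw -1.2062697130558144 F [0.4 1.1 2.9] hitchframe 556.3767827915469 4.709861160520337 zb 9.738232610124243
[[32.0, 3.2, 44.1, 25.8], [36.0, 3.4, 44.1, 25.8], [40.0, 3.2, 44.6, 25.8], [44.0, 3.1, 44.5, 25.8], [48.0, 3.1, 44.2, 25.2], [52.0, 3.1, 45.3, 25.8], [56.0, 3.0, 45.3, 25.8], [60.0, 3.2, 45.4, 25.8], [64.0, 3.0, 45.6, 25.9], [68.0, 3.0, 45.5, 25.8], [72.0, 3.2, 45.6, 25.7], [76.0, 3.0, 45.7, 25.8], [80.0, 3.0, 45.4, 26.2], [84.0, 3.2, 45.4, 26.1], [88.0, 3.0, 45.6, 25.8], [92.0, 3.2, 45.2, 25.6], [96.0, 4.9, 47.0, 25.4], [100.0, 5.0, 51.6, 25.4], [104.0, 4.9, 54.6, 25.3], [108.0, 5.0, 53.8, 24.8]] tip 109.60741516319172
head [ 291   78   60   62 2885] [616.13701244  -7.11293665] [641.27993723  18.12474484] 38.78130570259606
near edge 548.8368974839727
throat
46 [-19.7, 4.4, 4.9, 25.9, -0.1]
50 [-19.8, 4.4, 4.9, 26.0, -0.1]
54 [-20.0, -3.8, 14.0, 25.8, 0.4]
58 [-19.8, -3.8, 14.1, 26.3, 0.4]
62 [-19.9, -3.9, 14.2, 26.1, 0.4]
66 [-19.9, -12.2, 16.5, 25.8, -2.6]
70 [-19.8, -12.3, 18.8, 26.2, -1.5]
74 [-20.0, -12.3, 18.9, 26.0, -1.4]
78 [-20.0, -6.5, 17.0, 26.0, 0.5]
82 [-19.7, -2.5, 14.0, 26.2, 1.0]
86 [-20.0, -1.6, 14.0, 26.0, 1.5]
90 [-19.9, -3.6, 13.6, 25.9, 0.3]
94 [-18.2, -4.6, 14.6, 27.9, 0.3]
98 [-20.4, -6.8, 16.8, 30.4, 0.3]
102 [-22.6, -9.3, 19.3, 32.4, 0.3]
106 [-22.5, -12.3, 21.7, 32.5, 0.0]
110 [-21.0, -14.5, 24.8, 31.0, 0.4]
```

View pics/al3.png

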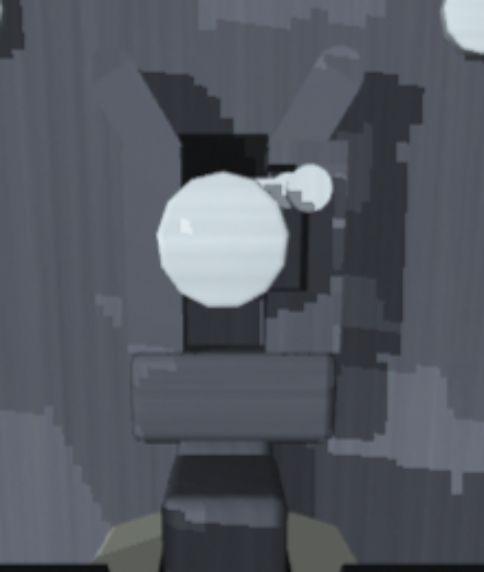

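The pin head at (222,240) bears on the latch, whose root lies straight across at (275,185), so it is still shut. The hook is flat, so I'll ease the pressure, open and retreat.

Call:
{"op": "servo_tool", "data": {"targets": [[[0,0,0.006,0,0,0],[0,0,0,0,0,0]]]}}

```text
clock: 21.05
tool_pos: [556.4, -5.5, 204.7]
tool_rot: [[1.0, -0.021, -0.002], [-0.021, -1.0, 0.0], [-0.002, -0.0, -1.0]]
contact_force: [-1.6, 0.8, 3.7]
finger_gap: 23.9
gripper_force: 55.0
```

Call:
{"op": "servo_tool", "data": {"targets": [[[0,0,0,0,0,0],[0,0,0,0,0,0],[0,0,0,0,0,0],[0,0,0,0,0,0],[0,0,0,0,0,0]]], "grip": 55}}

```text
clock: 21.68
tool_pos: [557.0, -5.4, 204.7]
tool_rot: [[1.0, -0.021, 0.0], [-0.021, -1.0, 0.0], [0.0, -0.0, -1.0]]
contact_force: [0.0, 0.3, -0.1]
finger_gap: 54.9
gripper_force: 0.0
```

Call:
{"op": "servo_tool", "data": {"targets": [[[0,0,0.2,0,0,0],[0,0,0.5,0,0,0],[0,0,0.6,0,0,0],[0,0,0.6,0,0,0],[0,0,0.4,0,0,0],[0,0,0,0,0,0],[0,0,0,0,0,0]]]}}

```text
clock: 22.55
tool_pos: [556.6, -5.3, 319.3]
tool_rot: [[1.0, -0.021, -0.001], [-0.021, -1.0, 0.0], [-0.001, -0.0, -1.0]]
contact_force: [-0.4, -0.4, 0.3]
finger_gap: 54.7
gripper_force: 0.0
```

```bash
python3 - <<'E'
from h import *
o=get_obs();f=vision.grab_frame("wrist");P=pts(f,wristT(o,f));Z=P[...,2]
print(o["clock"],np.round(o["contact_force"],1),o["finger_gap"])
m=(abs(P[...,0]-600)<75)&(abs(P[...,1]+5)<24)&(Z>18)&(Z<30);Q=P[m]
A=np.c_[Q[:,:2]-[600,-5],np.ones(len(Q))];print("top plane",np.linalg.lstsq(A,Q[:,2],rcond=None)[0].round(3),Q.min(0),Q.max(0))
cv2.imwrite("pics/fin.png",f["img"])
E
```

```text
22.55 [-0.4 -0.4  0.3] 54.66046553097217
top plane [-1.0000e-03 -3.0000e-03  2.5704e+01] [579.4702781  -28.82586486  18.3358022 ] [666.01779524  18.64671323  29.99454048]
```

View pics/fin.png

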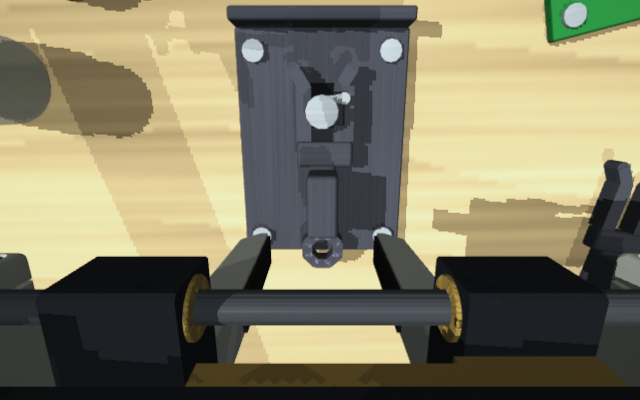

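The final view shows the hook flat on the plate, its mouth round the pin at (322,112), the latch shut at (335,99), and the gripper clear.

```bash
python3 -c "
from cell import r
print(r.close_job())"
```

```text
the job is handed in; nothing more can be done
None
```

The latched hook is on the pin with its latch shut behind it, was tugged back with about 12 N at the wrist sensor, and was let go flat on the plate, still caught; the job was handed in at about 23 s on the robot's clock.

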